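Roll the rolling pin into its taped parking bay

ROBOT

A 7-joint arm with a two-finger parallel gripper is mounted at the origin on a cart in front of the work surface, level with it; the furniture and walls round the work are solid. World frame = base frame: x ahead of the robot, y to its left, z up, the work surface at z = 0. Lengths are in m, angles in rad, forces in N, time in s.
With the tool pointing down it reaches from about 0.35 to 0.9 m from the base axis. Payload 8.1 kg.
Tool frame: the origin (TCP) lies where the fingers leave the gripper's body, on its centre line; the fingertips stand 73 mm ahead of it and the grasp point (between the pads) lies 54 mm ahead of it (env.grip_point_offset is the distance from the TCP to the grasp point, in m); z points along the fingers, x is the direction in which the jaws open and shut, and the axes are right-handed (so a half turn about z gives the same grasp; the last joint's range is limited). The gripper opens to 85 mm and grips with 20 to 120 N. Pads are 22 mm wide; open, the fingers measure 114 mm over their backs; the gripper's body (76 mm by 85 mm) begins 54 mm behind the grasp point. The pads swing forward as they close: fully open they stand 13 mm farther back than shut.
Start: joints at [-1.445, 0.434, 0.025, 1.573, -0.012, 1.134, -0.075], TCP at [0.142, 0.609, 0.304] pointing down, gripper open.
Joint ranges: [-2.62, 2.62], [-0.44, 2.09], [-1.27, 1.32], [0.08, 2.57], [-1.32, 4.46], [0.12, 2], [-2.74, 2.74]. Speed limits (rad/s): [2.22, 2.22, 3.01, 3.01, 3.14, 3.14, 3.14].

INTERFACE

Orientations are given as [roll, pitch, yaw] about the fixed x, y, z axes, in that order (R = Rz(yaw) Ry(pitch) Rx(roll)).
In Python, from rig import env, imaging, job gives the robot as it stands.
- The arm moves only by the tool send_rows, never from a script. Its argument "targets" is a list of rows, each an object of numbers: "tx", "ty", "tz": the shift along the tool's x, y, z scaled (see below); "wx", "wy", "wz": the turn, a rotation vector about the tool's x, y, z scaled (see below); "jaw": the closure, from 0 (fully open) to 1 (shut). A call has 1 to 10 rows; each row is the pose to reach, as a shift and turn from the pose measured when the call began, along the tool's axes at that moment, turning the shorter way round; what a row does not reach only later rows make up. The controller multiplies each number of a shift by 20 cm and each number of a turn by 360 degrees. A row lasts 1/8 s, in which the tool goes at most 62.5 mm and 10.7 degrees, less where a joint would pass 70% of its speed; a pose out of reach is approached as far as the arm can. A call with a number of a shift or a turn outside -1 to 1 is refused whole. A call with a gripper value outside its range is refused whole. The fingers move at their own pace and stop on an object; "grip_force" is the grip in N (left out, the last holds). Time passes only in rows, so rows that repeat a pose let the fingers close. It gives the time, the measured TCP pose, the force and the opening at its end, in the units of the state.
- env.read_state(): the state, without advancing time (a new reading comes with each control period).
- imaging.get_image(name): name is "scene" or "top"; returns a dict with "img" (480x640x3 uint8, blue, green, red), "intrinsics" (3x3 intrinsics, pixels), "rvec" (rotation vector, rad) and "tvec" (3), from world to camera coordinates, as OpenCV has them. Camera axes: x right, y down, z forward; pixel columns grow to the right and rows downward; lengths in m; the calibration is good to about 2 mm. A picture is of the moment at which its call begins. There is no depth.
- job.finish_job(): hands the job in, once; it reports no verdict.
The state is a dict: "time": time; "joint_positions": joint angles; "joint_velocities": joint speeds; "tau": joint torques, N m; "ee_pos": TCP position; "tcp_rot": TCP orientation; "force": force on the tool from outside, world axes, zero at the start; "torque": the same for the moment, N m; "opening": finger opening in m.
Only numpy, scipy, OpenCV 4.12 (cv2) and the standard library are available. Lean on these libraries where they do the work, as an engineer would, in place of code of your own. Each camera call takes 0.05 s, during which the arm holds its last target.

TASK

Roll the rolling pin across the worktop by stroking its top with the fingertips, until it stops in its parking bay with the thick barrel lying between the two parallel strips of tape and over neither of them. Really roll it rather than drag it, do not lift or carry it, leave it lying still, and leave the jam jar, the white pot, the bench scraper and the tape roll where they are.

Things in the scene. Friction and masses are not known exactly. Their poses are not given: they have to be found in the camera images.
- pin_center (a point): centre of the rolling pin, on its axis, 29 mm above the worktop. Wooden, 420 mm long in all with its fixed handles (24 mm thick), 0.4 to 0.65 kg, loose, its axis pointing away from the robot (within 2 degrees); it rolls left or right. The barrel is a cylinder 249 mm long and 58 mm in diameter, so its top is 58 mm above the worktop
- barrel_near (a point): point on the pin's axis inside the barrel, 120 mm from pin_center towards the end that is nearer the robot
- barrel_far (a point): point on the pin's axis inside the barrel, 120 mm from pin_center towards the end that is farther from the robot
- pin: the same pin; origin on the barrel's surface half-way along, its underside at the start; x along the axis, z up at the start. Pressed lightly (3 to 10 N) on top it rolls under the finger without slipping, half as far as the finger moves, so it takes several short strokes; it stops when the finger stops and lifts. A stiff push at its side wedges it
- bay_center (a point): centre of the parking bay: two parallel strips of kraft tape, too thin to feel, each 360 x 14 mm, inner edges 90 mm apart. x along the strips (away from the robot, within 2 degrees; the pin need not be turned to fit), y across the bay, to the left. It lies to the left or right of the pin, its centre 105 to 250 mm away sideways
- jam_jar: bystander: jam jar, 65 mm wide, 97 mm high, origin at the centre of its underside
- ramekin: bystander: small white porcelain pot, 68 mm wide, 37 mm high, origin at the centre of its underside
- scraper: bystander: bench scraper lying flat, 101 x 124 x 20 mm, origin at the centre of its underside
- tape_roll: bystander: roll of kraft tape lying flat, 81 mm wide, 25 mm high, origin at the centre of its underside

How it is judged:
On the way, in this order (a step that is already met when the one before it is completed fails the run):
1. the pin has rolled through about a quarter turn (angle between pin's own z axis and vertical above 1.2 rad).
2. the pin has rolled through about half a turn (angle between pin's own z axis and vertical above 2.3 rad).
At the end, for the whole second after the job is handed in: The pin lies still on the worktop; both barrel points are within 17 mm of the bay's centre line, measured across the bay, and pin_center is within 80 mm of the bay's centre along the tapes (y of barrel_near in the frame of bay_center between -0.017 and 0.017 m and y of barrel_far in the frame of bay_center between -0.017 and 0.017 m and x of pin_center in the frame of bay_center between -0.08 and 0.08 m and height (world z) of pin_center between 0.024 and 0.034 m and linear speed of pin below 0.01 m/s); the robot touches nothing.
It fails at once if the pin is lifted off the worktop (height (world z) of pin_center above 0.036 m or height (world z) of any of barrel_near, barrel_far above 0.041 m).
It fails at once if a bystander is moved (distance of any of jam_jar, ramekin, scraper, tape_roll from where it was at the start of the episode above 0.01 m).
It fails at once if the fingers push the pin low on its side or close round it, instead of on its top (contact force between the fingers and pin above 2 N and height (world z) of the grasp point below 0.055 m).
It also fails if it takes over 70 s, if anything falls off the work surface, if the arm or the gripper's body presses on something with over 40 N, if the wrist force passes 120 N, or if a joint passes its speed limit or range.

## Working session

There is one attempt and no reset: what is moved stays moved. The work goes in short steps, Python scripts to look and compute and a tool call to move; the robot and the scene stay as the last step left them, time stands still between calls to the robot, and variables do not carry over. Pictures are saved under pics/ and viewed, and the job is handed in when it is done.

Besides the shell and the picture viewer there is one more tool, called after "Emit:" as name([rows], argument=value, ...), one row to a line, values as JSON. send_rows: Moves the arm, as the interface text tells. Its arguments: {"type":"object","properties":{"targets":{"type":"array","items":{"type":"object","properties":{"tx":{"type":"number"},"ty":{"type":"number"},"tz":{"type":"number"},"wx":{"type":"number"},"wy":{"type":"number"},"wz":{"type":"number"},"jaw":{"type":"number"}}}},"grip_force":{"type":"number"}},"required":["targets"]}

```bash
ls; mkdir -p pics; python3 - <<'E'
from rig import env, imaging, job
import cv2
print(env.read_state())
for n in("scene","top"):
    d=imaging.get_image(n); cv2.imwrite(f"pics/{n}0.png",d["img"]); print(n,d["intrinsics"],d["rvec"],d["tvec"])
E
```

```text
pics
{'time': 0.0, 'joint_positions': array([-1.44463229,  0.43522692,  0.02495351,  1.57409778, -0.01161255,
        1.13396008, -0.07510677]), 'joint_velocities': array([ 1.30661634e-03, -5.91327355e-04,  8.66103099e-04, -8.73241668e-05,
       -2.74052018e-03,  3.76943096e-04,  1.10773976e-03]), 'tau': array([ 6.54795695e-04, -6.70466781e+01,  1.02556709e+00, -3.16204441e+01,
        1.55983446e-02,  1.27239831e-02,  3.35196762e-05]), 'ee_pos': array([0.14167801, 0.60833855, 0.30312292]), 'tcp_rot': array([3.14147108e+00, 1.54238126e-03, 1.34196794e+00]), 'force': array([0.14402951, 0.0107773 , 0.01712068]), 'torque': array([-0.03237695, -0.03240109,  0.03477824]), 'opening': 0.08585530051349348}
scene [[550.8005855    0.         318.81984874]
 [  0.         550.8005855  237.66754041]
 [  0.           0.           1.        ]] [ 1.06848488 -2.01642295  1.318624  ] [0.48053839 0.17286872 1.06442669]
top [[549.63841881   0.         326.90428621]
 [  0.         549.63841881 238.12204172]
 [  0.           0.           1.        ]] [ 2.15209657 -2.14586219  0.18617098] [0.23360435 0.51717245 1.26769191]
```

View pics/top0.png

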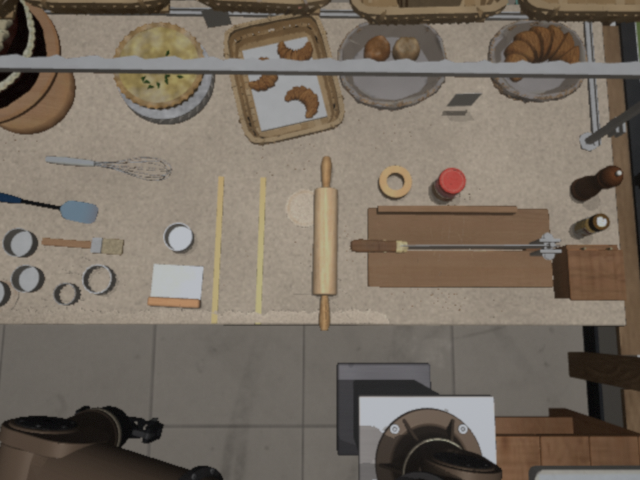

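View pics/scene0.png

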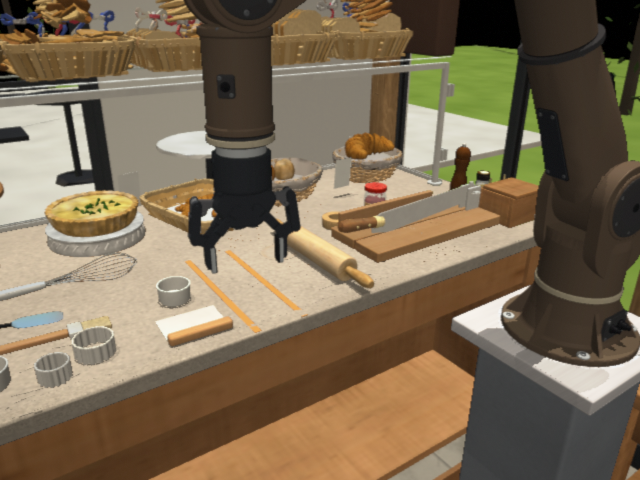

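The top view shows the pin with its barrel at about (325, 188–294). The bay strips are at columns ~219 and ~261, rows 177–322. The pot is at (178, 237), the scraper at (177, 285), the tape roll at (395, 182) and the jar at (450, 184). The pin therefore has to roll left (+y).

```bash
cat > h.py <<'E'
import numpy as np, cv2
from rig import env, imaging, job
def ray(d,uv,z):
    R,_=cv2.Rodrigues(np.array(d["rvec"],float)); t=np.array(d["tvec"],float).reshape(3)
    K=np.array(d["intrinsics"]); C=-R.T@t
    uv=np.atleast_2d(np.array(uv,float))
    v=(R.T@np.linalg.inv(K)@np.c_[uv,np.ones(len(uv))].T).T
    return C+v*((z-C[2])/v[:,2])[:,None]
def proj(d,P):
    return cv2.projectPoints(np.atleast_2d(np.array(P,float)),np.array(d["rvec"],float),np.array(d["tvec"],float),np.array(d["intrinsics"]),None)[0][:,0]
E
python3 - <<'E'
from h import *
d=imaging.get_image("top"); im=d["img"]
R,_=cv2.Rodrigues(d["rvec"]); print("cam",-R.T@d["tvec"])
hsv=cv2.cvtColor(im,cv2.COLOR_BGR2HSV)
for p in [(219,250),(261,250),(325,240),(325,170),(325,310),(290,250),(240,200)]: print(p,hsv[p[1],p[0]])
m=cv2.inRange(hsv,(10,75,110),(30,255,255)); m[:150]=0; m[335:]=0; m[:,:205]=0; m[:,345:]=0
n,l,s,c=cv2.connectedComponentsWithStats(m)
for i in range(1,n):
    if s[i,4]>60: print(i,s[i],c[i])
cv2.imwrite("pics/m0.png",m)
E
```

```text
cam [0.31498529 0.25819583 1.32785553]
(219, 250) [ 22  87 176]
(261, 250) [ 24  81 179]
(325, 240) [ 25  63 179]
(325, 170) [ 16 104 164]
(325, 310) [ 16 115 149]
(290, 250) [ 17  44 157]
(240, 200) [ 16  41 156]
1 [ 321  156   16  138 1100] [330.7        221.54272727]
2 [212 177  12 135 723] [217.6846473  242.31811895]
3 [256 178  10 135 628] [260.54299363 241.77707006]
4 [314 188   8 106 658] [317.06534954 242.70516717]
8 [320 295  10  36 296] [324.40202703 313.03378378]
```

```bash
python3 -c "
import cv2
im=cv2.imread('pics/top0.png')[140:340,130:530]
cv2.imwrite('pics/crop0.png',cv2.resize(im,None,fx=2,fy=2,interpolation=cv2.INTER_CUBIC))"
```

```text
(no output)
```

View pics/crop0.png

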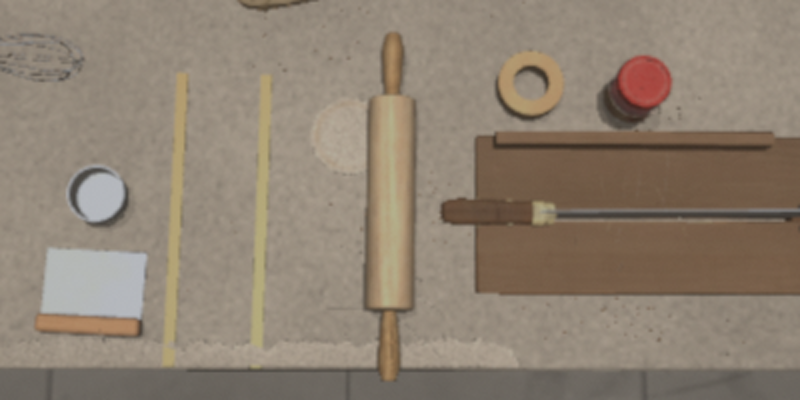

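```bash
cat >> h.py <<'E'
def measure(rmin=192,rmax=290,save=None):
    d=imaging.get_image("top"); im=d["img"]; hsv=cv2.cvtColor(im,cv2.COLOR_BGR2HSV)
    if save: cv2.imwrite(save,im)
    return d,im,hsv
E
python3 - <<'E'
from h import *
d=imaging.get_image("top"); im=d["img"]; hsv=cv2.cvtColor(im,cv2.COLOR_BGR2HSV)
m=cv2.inRange(hsv,(10,62,120),(30,255,255))
def line(P): # fit y=a+b*x
    b,a=np.polyfit(P[:,0],P[:,1],1); return a,b
T=[]
for lo,hi in((205,232),(250,272)):
    mm=np.zeros_like(m); mm[174:326,lo:hi]=m[174:326,lo:hi]
    n,l,s,c=cv2.connectedComponentsWithStats(mm); i=1+np.argmax(s[1:,4]); print(s[i])
    v,u=np.nonzero(l==i); P=ray(d,np.c_[u,v],0); a,b=line(P); T.append((a,b)); print("tape y at x=.5",a+.5*b,"slope",b,"x",P[:,0].min(),P[:,0].max())
for r in (200,240,280): print(hsv[r,300:350,1].tolist(), hsv[r,300:350,2].tolist())
for p in [(178,237),(177,285),(395,182),(450,184)]: print(p,ray(d,p,0.02)[0])
E
```

```text
[211 176  13 148 915]
tape y at x=.5 0.5007372622000352 slope -0.017116016969583626 x 0.31687100645892835 0.6772753704856354
[255 177  11 137 809]
tape y at x=.5 0.39659483125306244 slope -0.014964629837664108 x 0.3406580012301719 0.6754048591506159
[43, 43, 42, 43, 41, 41, 42, 42, 43, 42, 43, 43, 42, 44, 66, 79, 80, 80, 82, 82, 76, 70, 70, 68, 63, 58, 64, 72, 77, 80, 81, 83, 82, 80, 80, 81, 77, 67, 49, 45, 42, 42, 43, 42, 42, 42, 43, 42, 41, 41] [177, 178, 175, 173, 173, 176, 176, 172, 167, 170, 174, 174, 168, 134, 108, 122, 140, 150, 161, 172, 177, 178, 179, 179, 179, 180, 180, 178, 178, 178, 176, 172, 167, 162, 156, 141, 123, 115, 126, 143, 150, 153, 153, 150, 147, 146, 148, 151, 150, 149]
[41, 41, 41, 41, 41, 42, 42, 42, 42, 42, 41, 42, 42, 53, 73, 75, 75, 80, 83, 80, 74, 70, 68, 72, 71, 61, 57, 62, 70, 76, 76, 78, 82, 81, 83, 84, 81, 57, 44, 44, 42, 42, 44, 43, 43, 43, 43, 42, 44, 42] [162, 163, 161, 160, 160, 159, 159, 159, 159, 162, 166, 165, 158, 130, 118, 133, 146, 153, 162, 172, 179, 179, 179, 178, 179, 179, 179, 180, 179, 179, 178, 176, 168, 160, 148, 133, 117, 117, 144, 158, 159, 159, 156, 155, 153, 154, 153, 153, 152, 150]
[44, 42, 41, 40, 41, 43, 42, 41, 42, 41, 42, 44, 54, 74, 86, 83, 82, 84, 81, 82, 77, 68, 64, 67, 73, 72, 66, 63, 67, 77, 83, 84, 84, 85, 81, 81, 71, 49, 44, 43, 43, 42, 42, 41, 41, 43, 43, 41, 42, 41] [152, 157, 163, 160, 155, 153, 152, 149, 147, 150, 151, 128, 99, 103, 122, 135, 147, 155, 160, 168, 176, 179, 179, 179, 178, 178, 179, 179, 179, 178, 176, 169, 160, 150, 138, 123, 111, 126, 145, 141, 132, 144, 153, 151, 148, 148, 148, 150, 150, 150]
(178, 237) [0.52048395 0.59184977 0.02      ]
(177, 285) [0.40554381 0.58924991 0.02      ]
(395, 182) [0.65938853 0.06789517 0.02      ]
(450, 184) [ 0.65518153 -0.06746263  0.02      ]
```

```bash
cat >> h.py <<'E'
BAYA,BAYB=0.5007+0.3966,-0.01604   # y sum at x=.5
def bay_y(x): return BAYA/2+BAYB*(x-.5)
def pin(save=None,guess=None):
    d=imaging.get_image("top"); im=d["img"]
    if save: cv2.imwrite(save,im)
    hsv=cv2.cvtColor(im,cv2.COLOR_BGR2HSV)
    m=cv2.inRange(hsv,(8,53,80),(32,255,255)); 
    m[:150]=0; m[335:]=0; m[:,:205]=0; m[:,345:]=0
    m=cv2.morphologyEx(m,cv2.MORPH_CLOSE,np.ones((5,5)))
    W=[]
    for r in range(160,326):
        idx=np.nonzero(m[r])[0]
        if not len(idx): continue
        runs=np.split(idx,np.nonzero(np.diff(idx)>1)[0]+1)
        run=max(runs,key=len)
        if len(run)>=20 and len(run)<36: W.append((run.mean(),r,len(run)))
    W=np.array(W)
    med=np.median(W[:,0]); W=W[abs(W[:,0]-med)<8]
    P=ray(d,W[:,:2],0.029); b,a=np.polyfit(P[:,0],P[:,1],1)
    xc=(P[:,0].min()+P[:,0].max())/2
    print("rows",W[:,1].min(),W[:,1].max(),"width",np.median(W[:,2]),"x range",P[:,0].min(),P[:,0].max(),"xc",xc)
    for s in(-.12,0,.12): print("  axis at x=%.3f y=%.4f  bay-rel y=%.4f"%(xc+s,a+b*(xc+s),a+b*(xc+s)-bay_y(xc+s)))
E
python3 - <<'E'
from h import *
pin()
s=env.read_state(); print(s["time"],s["ee_pos"],s["tcp_rot"])
E
```

```text
rows 188.0 294.0 width 25.0 x range 0.3847116750434273 0.640984756814884 xc 0.5128482159291556
  axis at x=0.393 y=0.2411  bay-rel y=-0.2093
  axis at x=0.513 y=0.2395  bay-rel y=-0.2090
  axis at x=0.633 y=0.2379  bay-rel y=-0.2087
0.25 [0.14176479 0.60853845 0.30355375] [3.14149776e+00 7.14192738e-04 1.34194284e+00]
```

Emit:
send_rows([
  {"tx": -0.08, "ty": 0.1, "tz": 0, "wz": 0.027, "jaw": 0.5},
  {"tx": -0.16, "ty": 0.2, "tz": 0, "wz": 0.053, "jaw": 0.5},
  {"tx": -0.24, "ty": 0.3, "tz": 0, "wz": 0.08, "jaw": 0.5},
  {"tx": -0.32, "ty": 0.4, "tz": 0, "wz": 0.107, "jaw": 0.5},
  {"tx": -0.4, "ty": 0.5, "tz": 0, "wz": 0.133, "jaw": 0.5},
  {"tx": -0.48, "ty": 0.6, "tz": 0, "wz": 0.16, "jaw": 0.5},
  {"tx": -0.56, "ty": 0.7, "tz": 0, "wz": 0.187, "jaw": 0.5},
  {"tx": -0.64, "ty": 0.8, "tz": 0, "wz": 0.2136, "jaw": 0.5},
  {"tx": -0.7, "ty": 0.9, "tz": 0, "wz": 0.2136, "jaw": 0.5},
  {"tx": -0.7, "ty": 0.9, "tz": 0, "wz": 0.2136, "jaw": 0.5},
])

```text
schema error: expected keys tx, ty, tz, wx, wy, wz, jaw
```

Emit:
send_rows([
  {"tx": -0.08, "ty": 0.1, "tz": 0, "wx": 0, "wy": 0, "wz": 0.027, "jaw": 0.5},
  {"tx": -0.16, "ty": 0.2, "tz": 0, "wx": 0, "wy": 0, "wz": 0.053, "jaw": 0.5},
  {"tx": -0.24, "ty": 0.3, "tz": 0, "wx": 0, "wy": 0, "wz": 0.08, "jaw": 0.5},
  {"tx": -0.32, "ty": 0.4, "tz": 0, "wx": 0, "wy": 0, "wz": 0.107, "jaw": 0.5},
  {"tx": -0.4, "ty": 0.5, "tz": 0, "wx": 0, "wy": 0, "wz": 0.133, "jaw": 0.5},
  {"tx": -0.48, "ty": 0.6, "tz": 0, "wx": 0, "wy": 0, "wz": 0.16, "jaw": 0.5},
  {"tx": -0.56, "ty": 0.7, "tz": 0, "wx": 0, "wy": 0, "wz": 0.187, "jaw": 0.5},
  {"tx": -0.64, "ty": 0.8, "tz": 0, "wx": 0, "wy": 0, "wz": 0.2136, "jaw": 0.5},
  {"tx": -0.7, "ty": 0.9, "tz": 0, "wx": 0, "wy": 0, "wz": 0.2136, "jaw": 0.5},
  {"tx": -0.7, "ty": 0.9, "tz": 0, "wx": 0, "wy": 0, "wz": 0.2136, "jaw": 0.5},
])

```text
time: 1.5
ee_pos: [0.2865, 0.4301, 0.3038]
tcp_rot: [3.141, -0.0, -0.003]
force: [-0.4, 0.2, -0.1]
opening: 0.0427
```

Emit:
send_rows([
  {"tx": 0.25, "ty": 0.25, "tz": 0.1, "wx": 0, "wy": 0, "wz": 0, "jaw": 0.5},
  {"tx": 0.5, "ty": 0.5, "tz": 0.2, "wx": 0, "wy": 0, "wz": 0, "jaw": 0.5},
  {"tx": 0.75, "ty": 0.75, "tz": 0.35, "wx": 0, "wy": 0, "wz": 0, "jaw": 0.5},
  {"tx": 1.0, "ty": 1.0, "tz": 0.5, "wx": 0, "wy": 0, "wz": 0, "jaw": 0.5},
  {"tx": 1.0, "ty": 1.0, "tz": 0.65, "wx": 0, "wy": 0, "wz": 0, "jaw": 0.5},
  {"tx": 1.0, "ty": 1.0, "tz": 0.65, "wx": 0, "wy": 0, "wz": 0, "jaw": 0.5},
])

```text
time: 2.25
ee_pos: [0.4864, 0.2267, 0.1714]
tcp_rot: [3.137, 0.003, -0.007]
force: [-1.9, 0.7, -0.2]
opening: 0.0427
```

Emit:
send_rows([
  {"tx": 0.13, "ty": 0, "tz": 0.1, "wx": 0, "wy": 0, "wz": 0, "jaw": 0.5},
  {"tx": 0.13, "ty": 0, "tz": 0.18, "wx": 0, "wy": 0, "wz": 0, "jaw": 0.5},
  {"tx": 0.13, "ty": 0, "tz": 0.18, "wx": 0, "wy": 0, "wz": 0, "jaw": 0.5},
])

```text
time: 2.62
ee_pos: [0.5107, 0.2275, 0.1344]
tcp_rot: [3.137, 0.005, -0.006]
force: [0.3, 0.6, 0.8]
opening: 0.043
```

```bash
python3 - <<'E'
from h import *
s=env.read_state(); print(s["time"],s["ee_pos"],s["tcp_rot"],s["force"])
d=imaging.get_image("scene"); cv2.imwrite("pics/s1.png",d["img"][150:400,150:450].repeat(2,0).repeat(2,1))
E
```

```text
2.625 [0.51072864 0.22745357 0.13438619] [ 3.13681905  0.00534596 -0.0057198 ] [0.2576722  0.64003964 0.77142732]
```

View pics/s1.png

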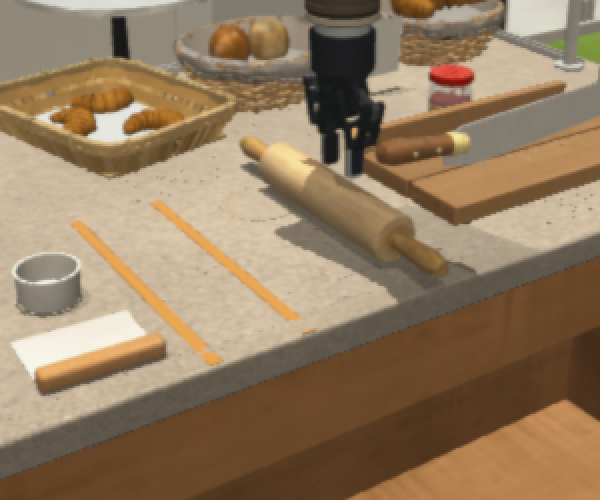

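The fingertips hover just above the barrel, on its right-hand side. Next I'll lower them slowly until they touch.

Emit:
send_rows([
  {"tx": 0.01, "ty": 0, "tz": 0.015, "wx": 0, "wy": 0, "wz": 0, "jaw": 0.5},
  {"tx": 0.01, "ty": 0, "tz": 0.03, "wx": 0, "wy": 0, "wz": 0, "jaw": 0.5},
  {"tx": 0.01, "ty": 0, "tz": 0.03, "wx": 0, "wy": 0, "wz": 0, "jaw": 0.5},
])

```text
time: 3.05
ee_pos: [0.5129, 0.2276, 0.1293]
tcp_rot: [3.138, 0.004, -0.005]
force: [-0.5, -1.2, -0.2]
opening: 0.0424
```

Emit:
send_rows([
  {"tx": 0, "ty": 0, "tz": 0.01, "wx": 0, "wy": 0, "wz": 0, "jaw": 0.5},
  {"tx": 0, "ty": 0, "tz": 0.01, "wx": 0, "wy": 0, "wz": 0, "jaw": 0.5},
])

```text
time: 3.3
ee_pos: [0.5131, 0.2276, 0.1281]
tcp_rot: [3.138, 0.004, -0.006]
force: [-2.2, -0.8, 9.9]
opening: 0.0433
```

Emit:
send_rows([
  {"tx": 0, "ty": -0.04, "tz": 0.003, "wx": 0, "wy": 0, "wz": 0, "jaw": 0.5},
  {"tx": 0, "ty": -0.09, "tz": 0.003, "wx": 0, "wy": 0, "wz": 0, "jaw": 0.5},
  {"tx": 0, "ty": -0.14, "tz": 0.003, "wx": 0, "wy": 0, "wz": 0, "jaw": 0.5},
])

```text
time: 3.68
ee_pos: [0.5133, 0.2563, 0.1286]
tcp_rot: [3.14, 0.003, -0.006]
force: [-5.1, 0.0, 13.9]
opening: 0.0427
```

Emit:
send_rows([
  {"tx": 0, "ty": -0.05, "tz": 0.003, "wx": 0, "wy": 0, "wz": 0, "jaw": 0.5},
  {"tx": 0, "ty": -0.07, "tz": 0.003, "wx": 0, "wy": 0, "wz": 0, "jaw": 0.5},
  {"tx": 0, "ty": -0.07, "tz": 0.003, "wx": 0, "wy": 0, "wz": 0, "jaw": 0.5},
])

```text
time: 4.05
ee_pos: [0.5135, 0.2711, 0.1286]
tcp_rot: [3.141, 0.003, -0.005]
force: [-2.6, 0.4, 7.7]
opening: 0.0424
```

```bash
python3 - <<'E'
from h import *
pin("pics/t1.png")
E
```

```text
rows 173.0 179.0 width 22.0 x range 0.6633581298536056 0.6784552004332869 xc 0.6709066651434463
  axis at x=0.551 y=0.2922  bay-rel y=-0.1556
  axis at x=0.671 y=0.2489  bay-rel y=-0.1971
  axis at x=0.791 y=0.2055  bay-rel y=-0.2385
```

View pics/t1.png

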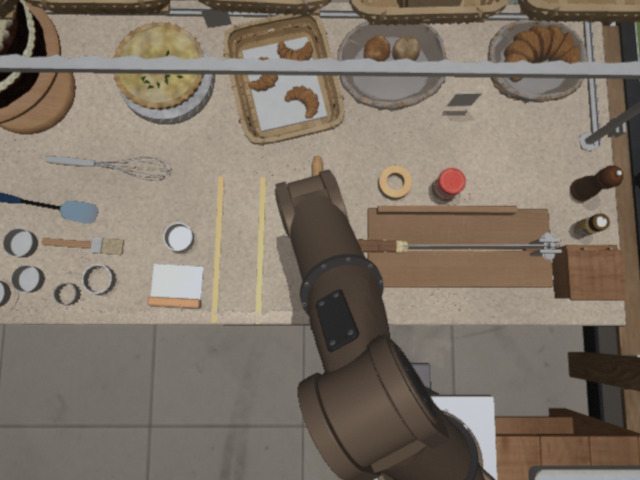

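The arm hides the barrel in the top view. The far handle tip at (318, 166) has moved about 8 px left, which matches rolling half the finger travel. I'll put a full lift, return, lower and stroke cycle into each call.

Emit:
send_rows([
  {"tx": 0, "ty": 0, "tz": -0.05, "wx": 0, "wy": 0, "wz": 0, "jaw": 0.5},
  {"tx": 0, "ty": 0.125, "tz": -0.05, "wx": 0, "wy": 0, "wz": 0, "jaw": 0.5},
  {"tx": 0, "ty": 0.125, "tz": -0.01, "wx": 0, "wy": 0, "wz": 0, "jaw": 0.5},
  {"tx": 0, "ty": 0.125, "tz": 0.003, "wx": 0, "wy": 0, "wz": 0, "jaw": 0.5},
  {"tx": 0, "ty": 0.08, "tz": 0.003, "wx": 0, "wy": 0, "wz": 0, "jaw": 0.5},
  {"tx": 0, "ty": 0.02, "tz": 0.003, "wx": 0, "wy": 0, "wz": 0, "jaw": 0.5},
  {"tx": 0, "ty": -0.04, "tz": 0.003, "wx": 0, "wy": 0, "wz": 0, "jaw": 0.5},
  {"tx": 0, "ty": -0.1, "tz": 0.003, "wx": 0, "wy": 0, "wz": 0, "jaw": 0.5},
  {"tx": 0, "ty": -0.155, "tz": 0.003, "wx": 0, "wy": 0, "wz": 0, "jaw": 0.5},
  {"tx": 0, "ty": -0.175, "tz": 0.003, "wx": 0, "wy": 0, "wz": 0, "jaw": 0.5},
])

```text
time: 5.35
ee_pos: [0.5136, 0.3074, 0.128]
tcp_rot: [3.141, 0.003, -0.004]
force: [-0.1, 0.1, 3.0]
opening: 0.0429
```

```bash
cat >> h.py <<'E'
def look(tag):
    s=env.read_state(); print(s["time"],s["ee_pos"].round(4),s["tcp_rot"].round(3),s["force"].round(1))
    a=imaging.get_image("top"); b=imaging.get_image("scene")
    A=a["img"][140:340,130:430]; B=b["img"][150:350,140:440]
    cv2.imwrite(f"pics/{tag}.png",cv2.resize(np.hstack([A,B]),None,fx=1.33,fy=1.33))
    return a,b
E
python3 - <<'E'
from h import *
look("k2")
E
```

```text
5.35 [0.5136 0.3074 0.128 ] [ 3.141e+00  3.000e-03 -4.000e-03] [-0.1  0.1  3. ]
```

View pics/k2.png

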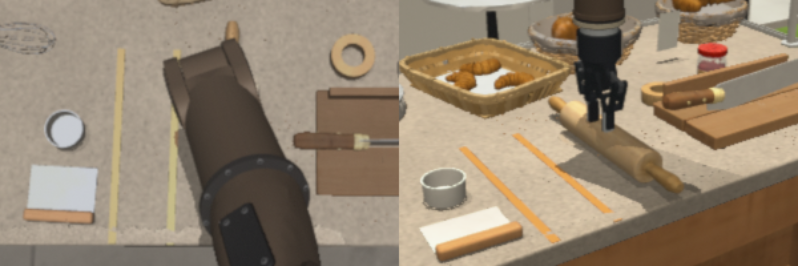

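```bash
python3 - <<'E'
from h import *
b=imaging.get_image("scene"); a=imaging.get_image("top")
hs=cv2.cvtColor(b["img"],cv2.COLOR_BGR2HSV)
cv2.imwrite("pics/z2.png",cv2.resize(np.hstack([b["img"][210:310,220:370],np.pad(a["img"][150:250,240:340],((0,0),(0,0),(0,0)))]),None,fx=3,fy=3,interpolation=cv2.INTER_CUBIC))
print(proj(b,[[.303,.2405,.029],[.303,.2925,.029],[.723,.2925,.029]]),proj(a,[[.723,.2365,.029],[.723,.2895,.029]]))
E
```

```text
[[371.74694499 284.02121591]
 [352.09382762 290.7887091 ]
 [254.00541879 224.84541332]] [[326.39361322 155.39730111]
 [304.7463382  155.24714447]]
```

View pics/z2.png

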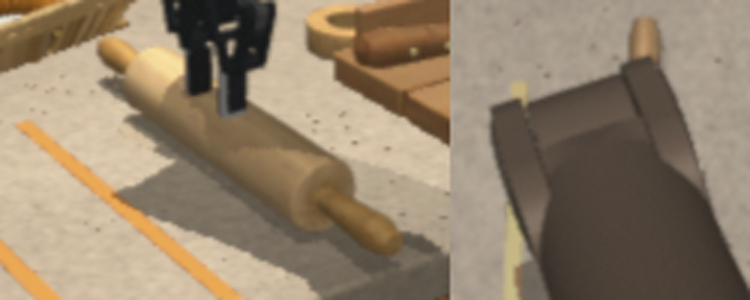

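Both handle ends match the rolled prediction: near tip ≈(352, 292), far tip ≈(305.5, 156). The pin is now at y≈0.292, so I'll continue with the same cycle and a little more pressure.

Emit:
send_rows([
  {"tx": 0, "ty": 0, "tz": -0.05, "wx": 0, "wy": 0, "wz": 0, "jaw": 0.5},
  {"tx": 0, "ty": 0.155, "tz": -0.05, "wx": 0, "wy": 0, "wz": 0, "jaw": 0.5},
  {"tx": 0, "ty": 0.155, "tz": -0.01, "wx": 0, "wy": 0, "wz": 0, "jaw": 0.5},
  {"tx": 0, "ty": 0.155, "tz": 0.004, "wx": 0, "wy": 0, "wz": 0, "jaw": 0.5},
  {"tx": 0, "ty": 0.11, "tz": 0.004, "wx": 0, "wy": 0, "wz": 0, "jaw": 0.5},
  {"tx": 0, "ty": 0.05, "tz": 0.004, "wx": 0, "wy": 0, "wz": 0, "jaw": 0.5},
  {"tx": 0, "ty": -0.01, "tz": 0.004, "wx": 0, "wy": 0, "wz": 0, "jaw": 0.5},
  {"tx": 0, "ty": -0.075, "tz": 0.004, "wx": 0, "wy": 0, "wz": 0, "jaw": 0.5},
  {"tx": 0, "ty": -0.135, "tz": 0.004, "wx": 0, "wy": 0, "wz": 0, "jaw": 0.5},
  {"tx": 0, "ty": -0.16, "tz": 0.004, "wx": 0, "wy": 0, "wz": 0, "jaw": 0.5},
])

```text
time: 6.8
ee_pos: [0.5138, 0.3399, 0.1277]
tcp_rot: [-3.141, 0.002, -0.003]
force: [0.3, 0.6, 4.0]
opening: 0.0428
```

```bash
cat >> h.py <<'E'
def ends(tag,y):
    s=env.read_state(); print(s["time"],s["ee_pos"].round(4),s["force"].round(1))
    a=imaging.get_image("top"); b=imaging.get_image("scene")
    n=proj(b,[[.303,y,.029]])[0]; f=proj(a,[[.723,y-.003,.029]])[0]
    def crop(im,p):
        c=cv2.getRectSubPix(im,(100,100),(float(p[0]),float(p[1])))
        c=cv2.resize(c,None,fx=4,fy=4,interpolation=cv2.INTER_CUBIC); cv2.drawMarker(c,(200,200),(255,0,0),0,16,1); return c
    cv2.imwrite(f"pics/{tag}.png",np.hstack([crop(b["img"],n),crop(a["img"],f)]))
E
python3 - <<'E'
from h import *
ends("k3",.3235)
E
```

```text
6.8 [0.5138 0.3399 0.1277] [0.3 0.6 4. ]
```

View pics/k3.png

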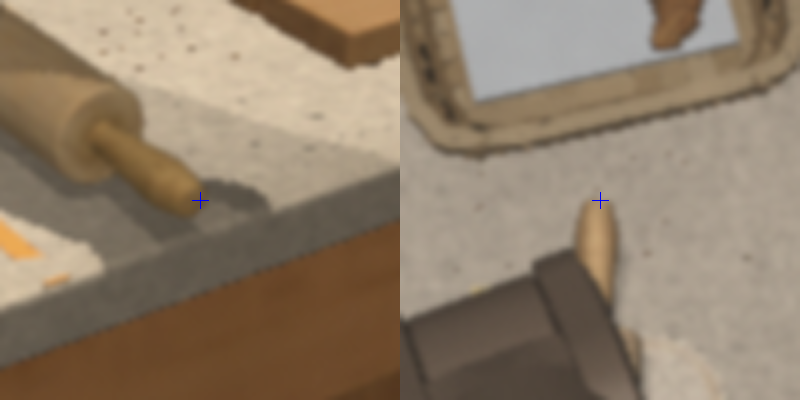

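The ends again match y≈0.324. Continuing.

Emit:
send_rows([
  {"tx": 0, "ty": 0, "tz": -0.05, "wx": 0, "wy": 0, "wz": 0, "jaw": 0.5},
  {"tx": 0, "ty": 0.155, "tz": -0.05, "wx": 0, "wy": 0, "wz": 0, "jaw": 0.5},
  {"tx": 0, "ty": 0.155, "tz": -0.01, "wx": 0, "wy": 0, "wz": 0, "jaw": 0.5},
  {"tx": 0, "ty": 0.155, "tz": 0.005, "wx": 0, "wy": 0, "wz": 0, "jaw": 0.5},
  {"tx": 0, "ty": 0.11, "tz": 0.005, "wx": 0, "wy": 0, "wz": 0, "jaw": 0.5},
  {"tx": 0, "ty": 0.05, "tz": 0.005, "wx": 0, "wy": 0, "wz": 0, "jaw": 0.5},
  {"tx": 0, "ty": -0.01, "tz": 0.005, "wx": 0, "wy": 0, "wz": 0, "jaw": 0.5},
  {"tx": 0, "ty": -0.075, "tz": 0.005, "wx": 0, "wy": 0, "wz": 0, "jaw": 0.5},
  {"tx": 0, "ty": -0.135, "tz": 0.005, "wx": 0, "wy": 0, "wz": 0, "jaw": 0.5},
  {"tx": 0, "ty": -0.16, "tz": 0.005, "wx": 0, "wy": 0, "wz": 0, "jaw": 0.5},
])

```text
time: 8.15
ee_pos: [0.5141, 0.3735, 0.1272]
tcp_rot: [-3.14, 0.001, -0.002]
force: [-0.1, 0.7, 5.0]
opening: 0.0427
```

```bash
python3 - <<'E'
from h import *
ends("k4",.3555)
E
```

```text
8.15 [0.5141 0.3735 0.1272] [-0.1  0.7  5. ]
```

View pics/k4.png

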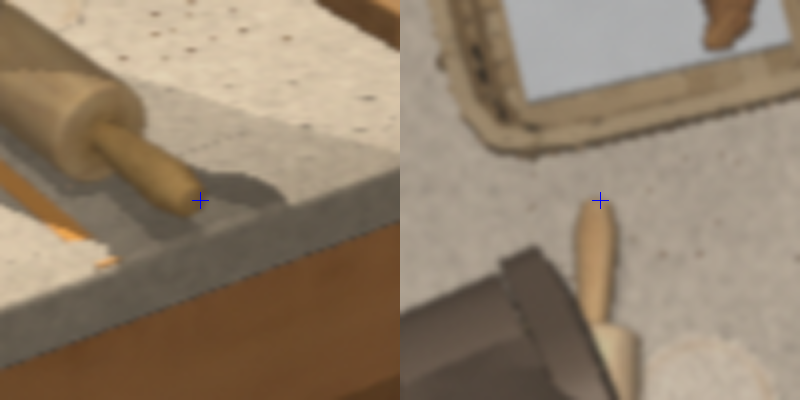

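Emit:
send_rows([
  {"tx": 0, "ty": 0, "tz": -0.05, "wx": 0, "wy": 0, "wz": 0, "jaw": 0.5},
  {"tx": 0, "ty": 0.16, "tz": -0.05, "wx": 0, "wy": 0, "wz": 0, "jaw": 0.5},
  {"tx": 0, "ty": 0.16, "tz": -0.01, "wx": 0, "wy": 0, "wz": 0, "jaw": 0.5},
  {"tx": 0, "ty": 0.16, "tz": 0.004, "wx": 0, "wy": 0, "wz": 0, "jaw": 0.5},
  {"tx": 0, "ty": 0.115, "tz": 0.004, "wx": 0, "wy": 0, "wz": 0, "jaw": 0.5},
  {"tx": 0, "ty": 0.055, "tz": 0.004, "wx": 0, "wy": 0, "wz": 0, "jaw": 0.5},
  {"tx": 0, "ty": -0.005, "tz": 0.004, "wx": 0, "wy": 0, "wz": 0, "jaw": 0.5},
  {"tx": 0, "ty": -0.065, "tz": 0.004, "wx": 0, "wy": 0, "wz": 0, "jaw": 0.5},
  {"tx": 0, "ty": -0.125, "tz": 0.004, "wx": 0, "wy": 0, "wz": 0, "jaw": 0.5},
  {"tx": 0, "ty": -0.15, "tz": 0.004, "wx": 0, "wy": 0, "wz": 0, "jaw": 0.5},
])

```text
time: 9.5
ee_pos: [0.5145, 0.4056, 0.1272]
tcp_rot: [-3.137, -0.001, 0.0]
force: [1.2, 0.3, 5.0]
opening: 0.0427
```

```bash
python3 - <<'E'
from h import *
ends("k5",.387)
E
```

```text
9.5 [0.5145 0.4056 0.1272] [1.2 0.3 5. ]
```

View pics/k5.png

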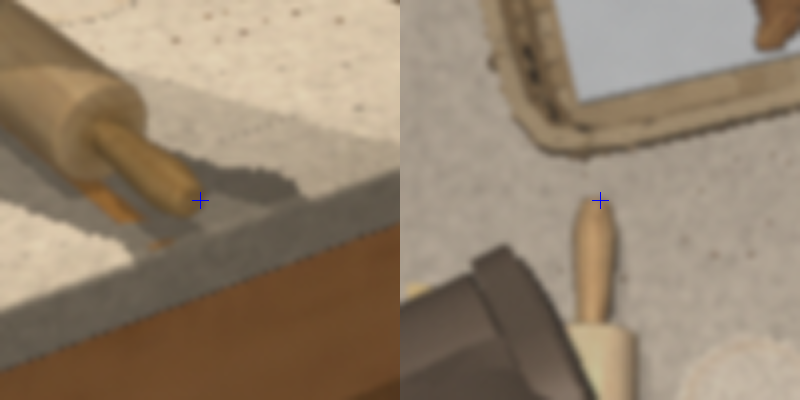

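Emit:
send_rows([
  {"tx": 0, "ty": 0, "tz": -0.05, "wx": 0, "wy": 0, "wz": 0, "jaw": 0.5},
  {"tx": 0, "ty": 0.16, "tz": -0.05, "wx": 0, "wy": 0, "wz": 0, "jaw": 0.5},
  {"tx": 0, "ty": 0.16, "tz": -0.01, "wx": 0, "wy": 0, "wz": 0, "jaw": 0.5},
  {"tx": 0, "ty": 0.16, "tz": 0.004, "wx": 0, "wy": 0, "wz": 0, "jaw": 0.5},
  {"tx": 0, "ty": 0.115, "tz": 0.004, "wx": 0, "wy": 0, "wz": 0, "jaw": 0.5},
  {"tx": 0, "ty": 0.055, "tz": 0.004, "wx": 0, "wy": 0, "wz": 0, "jaw": 0.5},
  {"tx": 0, "ty": -0.005, "tz": 0.004, "wx": 0, "wy": 0, "wz": 0, "jaw": 0.5},
  {"tx": 0, "ty": -0.065, "tz": 0.004, "wx": 0, "wy": 0, "wz": 0, "jaw": 0.5},
  {"tx": 0, "ty": -0.12, "tz": 0.004, "wx": 0, "wy": 0, "wz": 0, "jaw": 0.5},
  {"tx": 0, "ty": -0.14, "tz": 0.004, "wx": 0, "wy": 0, "wz": 0, "jaw": 0.5},
])

```text
time: 10.85
ee_pos: [0.5149, 0.436, 0.1274]
tcp_rot: [-3.135, -0.003, 0.002]
force: [0.2, 0.3, 5.5]
opening: 0.0427
```

```bash
python3 - <<'E'
from h import *
ends("k6",.4185)
E
```

```text
10.85 [0.5149 0.436  0.1274] [0.2 0.3 5.5]
```

View pics/k6.png

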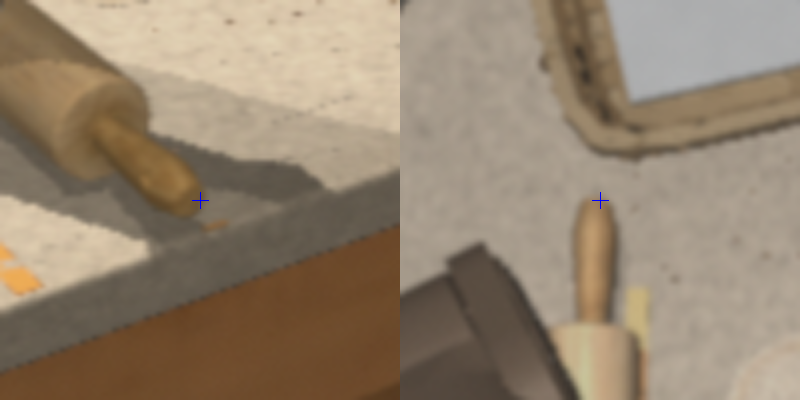

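Emit:
send_rows([
  {"tx": 0, "ty": 0, "tz": -0.05, "wx": 0, "wy": 0, "wz": 0, "jaw": 0.5},
  {"tx": 0, "ty": 0.155, "tz": -0.05, "wx": 0, "wy": 0, "wz": 0, "jaw": 0.5},
  {"tx": 0, "ty": 0.155, "tz": -0.01, "wx": 0, "wy": 0, "wz": 0, "jaw": 0.5},
  {"tx": 0, "ty": 0.155, "tz": 0.004, "wx": 0, "wy": 0, "wz": 0, "jaw": 0.5},
  {"tx": 0, "ty": 0.11, "tz": 0.004, "wx": 0, "wy": 0, "wz": 0, "jaw": 0.5},
  {"tx": 0, "ty": 0.055, "tz": 0.004, "wx": 0, "wy": 0, "wz": 0, "jaw": 0.5},
  {"tx": 0, "ty": -0.005, "tz": 0.004, "wx": 0, "wy": 0, "wz": 0, "jaw": 0.5},
  {"tx": 0, "ty": -0.065, "tz": 0.004, "wx": 0, "wy": 0, "wz": 0, "jaw": 0.5},
  {"tx": 0, "ty": -0.115, "tz": 0.004, "wx": 0, "wy": 0, "wz": 0, "jaw": 0.5},
  {"tx": 0, "ty": -0.13, "tz": 0.004, "wx": 0, "wy": 0, "wz": 0, "jaw": 0.5},
])

```text
time: 12.2
ee_pos: [0.5151, 0.4646, 0.1277]
tcp_rot: [-3.132, -0.004, 0.004]
force: [1.4, 0.5, 7.8]
opening: 0.0425
```

```bash
python3 - <<'E'
from h import *
ends("k7",.4485)
E
```

```text
12.2 [0.5151 0.4646 0.1277] [1.4 0.5 7.8]
```

View pics/k7.png

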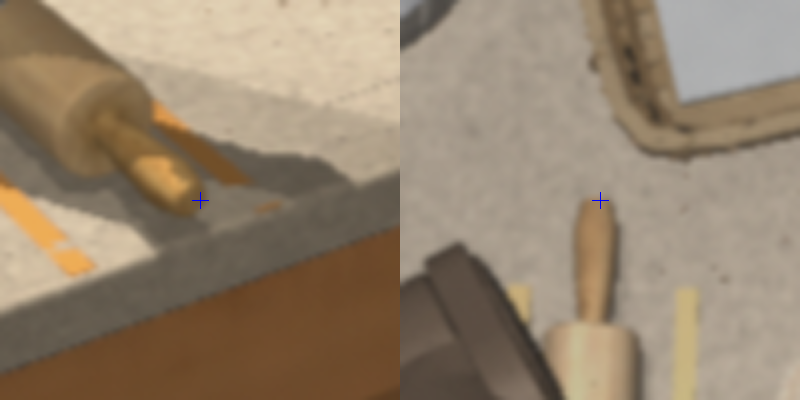

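The barrel looks centred between the strips. Lifting straight up and backing off to the right so the top camera can see it.

Emit:
send_rows([
  {"tx": 0, "ty": 0, "tz": -0.05, "wx": 0, "wy": 0, "wz": 0, "jaw": 0.5},
  {"tx": 0, "ty": 0, "tz": -0.25, "wx": 0, "wy": 0, "wz": 0, "jaw": 0.5},
  {"tx": 0, "ty": 0.1, "tz": -0.5, "wx": 0, "wy": 0, "wz": 0, "jaw": 0.5},
  {"tx": 0, "ty": 0.35, "tz": -0.7, "wx": 0, "wy": 0, "wz": 0, "jaw": 0.5},
  {"tx": 0, "ty": 0.6, "tz": -0.7, "wx": 0, "wy": 0, "wz": 0, "jaw": 0.5},
  {"tx": 0, "ty": 0.85, "tz": -0.7, "wx": 0, "wy": 0, "wz": 0, "jaw": 0.5},
  {"tx": 0, "ty": 1.0, "tz": -0.7, "wx": 0, "wy": 0, "wz": 0, "jaw": 0.5},
  {"tx": 0, "ty": 1.0, "tz": -0.7, "wx": 0, "wy": 0, "wz": 0, "jaw": 0.5},
])

```text
time: 13.3
ee_pos: [0.5154, 0.2604, 0.2665]
tcp_rot: [-3.133, -0.004, -0.0]
force: [-0.5, 1.2, 0.5]
opening: 0.0425
```

```bash
python3 - <<'E'
from h import *
d=imaging.get_image("top"); cv2.imwrite("pics/t8.png",d["img"])
print(env.read_state()["force"])
E
```

```text
[-0.06552952  0.82307288 -0.2257582 ]
```

View pics/t8.png

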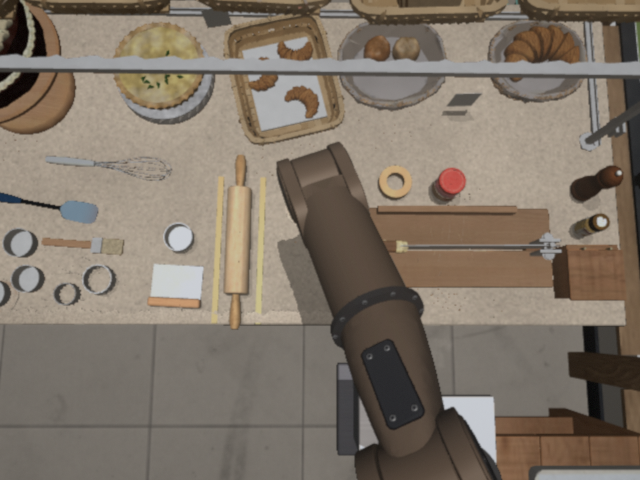

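The pin lies between the strips, with the barrel at about (237, 186–293), and the bystanders look unmoved. Now measuring it.

```bash
python3 - <<'E'
from h import *
def p():
    d=imaging.get_image("top"); hsv=cv2.cvtColor(d["img"],cv2.COLOR_BGR2HSV)
    m=cv2.inRange(hsv,(8,53,80),(32,255,255)); W=[]
    m=cv2.morphologyEx(m,cv2.MORPH_CLOSE,np.ones((3,3)))
    for r in range(195,286):
        idx=np.nonzero(m[r,223:257])[0]+223
        runs=np.split(idx,np.nonzero(np.diff(idx)>1)[0]+1); run=max(runs,key=len)
        if 20<=len(run)<=28: W.append((run.mean(),r))
    W=np.array(W); P=ray(d,W,0.029); b,a=np.polyfit(P[:,0],P[:,1],1)
    xm=(ray(d,(237,186),.04)[0,0]+ray(d,(237,293),.04)[0,0])/2
    print(len(W),"xc",xm,[round(float(a+b*x-bay_y(x)),4) for x in (xm-.12,xm,xm+.12)])
p(); p()
a=cv2.imread("pics/top0.png").astype(int); b=cv2.imread("pics/t8.png").astype(int)
for n,(x0,x1,y0,y1) in dict(pot=(160,198,220,255),scr=(145,205,260,310),roll=(375,415,162,202),jar=(430,470,165,203)).items():
    print(n,abs(a-b)[y0:y1,x0:x1].mean())
E
```

```text
91 xc 0.5139036188162173 [-0.0009, -0.0003, 0.0004]
91 xc 0.5139036188162173 [-0.001, -0.0003, 0.0004]
pot 17.870676691729322
scr 19.626666666666665
roll 15.752083333333333
jar 13.667543859649124
```

```bash
python3 - <<'E'
import cv2,numpy as np
a=cv2.imread("pics/top0.png",0); b=cv2.imread("pics/t8.png",0)
for n,(x0,x1,y0,y1) in dict(pot=(160,198,220,255),scr=(145,207,258,312),roll=(375,415,162,202),jar=(430,470,165,203)).items():
    r=cv2.matchTemplate(b[y0-8:y1+8,x0-8:x1+8],a[y0:y1,x0:x1],cv2.TM_CCOEFF_NORMED); print(n,r.max(),np.array(np.unravel_index(r.argmax(),r.shape))-8)
from rig import job,env
print(env.read_state()["joint_velocities"].round(3))
job.finish_job()
E
```

```text
pot 0.9997419 [0 0]
scr 0.9995108 [0 0]
roll 0.99926245 [0 0]
jar 0.99964744 [0 0]
[-0.007  0.006 -0.004 -0.005  0.001 -0.003  0.004]
the job is handed in; nothing more can be done
```

I rolled the pin about 209 mm to the left into the bay with seven strokes on top of the barrel, then lifted the fingers clear and handed the job in. The robot's clock was at about 13.5 s. The force readings I took during the strokes were mostly 3 to 8 N. The first touch and first stroke pressed a little harder, at 10 to 14 N.

- **Pin position:** in the last top-camera check the barrel points were about −1 mm (near), −0.3 mm (centre) and +0.4 mm (far) from the bay's centre line. The pin's centre is about 17 mm along the tapes from the bay's centre. Two measurements in a row agreed, so the pin was lying still.
- **Rolling:** after each stroke I checked that the pin had moved half as far as the finger, by its visible handle ends after the first two strokes and against the predicted position after the rest. They agreed to within about 2 mm.
- **Bystanders:** matching the before and after images showed zero pixels of shift for the jam jar, white pot, scraper and tape roll. A plain image difference on the same four was not zero (about 14 to 20 grey levels). I put that down to a change in lighting.
- **Barrel hidden:** the arm hid the barrel from the top camera while I was stroking, so the full barrel check was only possible at the end.

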